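# Close the half-coupler over the fume pipe and drop its swing bolt in

## Robot

A 6-joint arm with a two-finger parallel gripper is mounted at the origin on the work surface. World frame = base frame: x ahead of the robot, y to its left, z up, the work surface at z = 0. Lengths are in mm, angles in rad, forces in N, time in s.
With the tool pointing down it reaches from about 350 to 775 mm from the base axis. Payload 7.3 kg.
Tool frame: the origin (TCP) lies midway between the tips of the shut fingers; the grasp point (between the pads) lies 19 mm behind it; z points along the fingers, y is the line along which they close (so a half turn about z gives the same grasp; the last joint's range is limited). The gripper opens to 92 mm and grips with 3 to 60 N. Pads are 19 mm wide; open, the fingers measure 130 mm over their backs; the gripper's body (75 mm by 190 mm) begins 47 mm behind the grasp point.
Start: joints at [-0.146, 0.342, 1.524, -0, 1.275, -0.146], TCP at [525.019, 0.019, 226.741] pointing down, gripper open.
Joint ranges: [-2.53, 2.53], [-0.77, 2.02], [0.04, 2.7], [-1, 4.14], [0.28, 2.66], [-3.11, 3.11]. Speed limits (rad/s): [2.57, 2.57, 3.14, 3.14, 3.14, 3.14].

## Interface

Orientations are given as [roll, pitch, yaw] about the fixed x, y, z axes, in that order (R = Rz(yaw) Ry(pitch) Rx(roll)).
In Python, from plant import bot gives the robot as it stands. The module is installed in compiled form; this text tells all that it offers.
- The arm moves only by the shell command python3 -m crank 'ROWS' [OPENING]. ROWS is JSON, a list of rows, each a list of 6 numbers: the shift along the tool's x, y, z in m, then the turn, a rotation vector about the tool's x, y, z in rad. In form: [[dx, dy, dz, wx, wy, wz], ...]. A call has 1 to 5 rows; each row shifts and turns the commanded pose from where the row before left it, along the tool's axes as they then stand; what a row does not reach is not made up. A row lasts 1/8 s, in which the tool goes at most 62.5 mm and 10.7 degrees, less where a joint would pass 70% of its speed; a pose out of reach is approached as far as the arm can. A call is refused whole if a number of a shift passes 0.0625 or a number of a turn 0.188, either way. A call with a gripper value outside its range is refused whole. OPENING is the opening in per cent of the stroke, from 0 (shut) to 100 (fully open), set as the call begins (- or left out, the last holds). The fingers move at their own pace and stop on an object; the grip force is fixed at half the most. Time passes only in rows, so rows that do not move let the fingers close. It gives the time, the measured TCP pose, the force, the opening and the grip force at its end, in the units of the state.
- bot.get_obs(): the state, without advancing time (a new reading comes with each control period).
- bot.capture(name): name is "scene" or "side" or "wrist"; returns a dict with "color" (384x512x3 uint8, blue, green, red), "fov_y" (degrees; the focal length in pixels is half the picture's height over the tangent of half this angle, whatever the lens; pixels are square), "cx", "cy" (the principal point, pixels), "extrinsics" (4x4, takes a point from world to camera coordinates); the wrist camera has in their place "tool_from_camera" (4x4, takes a point from camera to tool coordinates, whose origin is the TCP and whose axes are the flange's). Camera axes: x right, y up, looking along -z (the intrinsics and any distortion apply to the point x, -y, -z); pixel columns grow to the right and rows downward; lengths in mm; the calibration is good to about 2 mm. A picture is of the moment at which its call begins: read the wrist's pose just before it. There is no depth.
- bot.close_job(): hands the job in; it is judged then, once.
The state is a dict: "time": time; "joint_positions": joint angles; "dq": joint speeds; "tau": joint torques, N m; "tool_pos": TCP position; "tcp_rot": TCP orientation; "contact_force": force on the tool from outside, world axes, zero at the start; "moment": the same for the moment, N m; "grip_width": finger opening in mm; "finger_force": force on a finger pad.
Only numpy, scipy, OpenCV 4.12 (cv2) and the standard library are available. Lean on these libraries where they do the work, as an engineer would, in place of code of your own. Each camera call takes 0.05 s, during which the arm holds its last target. There are 200 camera calls.

## Task

The fume-extraction pipe lies unclamped in the open half-coupler on the bench rail. Swing the coupler's hinged half over the pipe and press it down until its rubber lining just grips the pipe firmly, without crushing the thin-walled pipe; then swing the bolt with its nut up into the slot of the hinged half as far as it will go, without forcing it. Leave both parts in place, the pipe and the things around it where they are, and the nut alone: it is tightened later with a torque key.

Things in the scene. Friction and masses are not known exactly. Their poses are not given: they have to be found in the camera images.
- coupler: Fixed steel strut rail, 41 x 360 x 21 mm, long side along y, carrying in its middle the aluminium lower half of a half-coupler, 34 mm wide in y, and lined open pipe rests at y = -135 and 135 mm. Origin: centre of the rail's underside; z up; y along the pipe; +x from the hinge side to the bolt side. Pipe axis at x = 0, z = 85 mm.
- pipe: Fume pipe: thin-walled aluminium tube, 50 mm in diameter, 400 mm long, lying in the lower half and rests along the coupler's y, in which a push of 6 N slides it; black conical nozzle on its -y end. Origin: middle of its axis. It dents if the hinged half bears on it with more than 34 N.
- cap_pin (a point): Hinge pin of the hinged half, along the coupler's y, at x = -37, z = 85 mm in the coupler's frame. The hinge is tight: the half stays where it is left, and takes 5 to 7 N at the ear to move. Its arch is 34 mm wide in y, with an outer radius of 35 mm about the pipe axis when closed.
- cap (a joint): Angle of the hinged half about cap_pin (rad), growing as it opens: 0 = ear level towards the bolt side; 1.6 to 2.1 at the start, standing up and leaning back. The rubber lining under its arch is an exchangeable insert, 2 to 8 mm thick; which one is fitted is not known, so it meets the pipe somewhere between 0.02 and 0.18 rad.
- ear (a point): Middle of the top face of the hinged half's forked ear, 83 mm from cap_pin along the half, 8 mm above it. Ear: 34 mm wide in y with flat sides to pinch, 10 mm thick, from 63 to 93 mm from the pin; slot 13 mm wide, open at the outer end, bottom at 72 mm, so two prongs 10.5 mm wide.
- lining (a point): Crown of the lining under the arch, 37 mm from cap_pin. Pressing straight down on the outer end of the prongs, clear of the arch: 5 to 7 N while the half swings, then about 10 N more per mm of ear travel once the lining bears on the pipe. About 14 N in all grips firmly (20 N on the pipe; the hinge keeps most of it on letting go); under 11 N is loose, over 18 N dents the pipe.
- bolt_pin (a point): Pin of the swing bolt, along the coupler's y, at x = 40, z = 63 mm in the coupler's frame.
- bolt (a joint): Angle of the swing bolt about bolt_pin (rad): 0 = upright, growing as it leans out to +x; 1.2 to 1.75 at the start; limits -0.12 and 1.8. It stays where it is left (2 to 3 N at the nut to move). In the closed coupler it meets the slot's bottom within 0.03 of 0. If joint cap is over about 0.2 the nut's flange strikes the prongs.
- nut (a point): Point on the axis of the bolt's long round hand nut, 73 mm from bolt_pin. Nut 18 mm in diameter, from 51 to 84 mm from the pin; its flange, 28 mm in diameter, 4 mm thick, has its underside 47 mm from the pin. Shank 10 mm; bolt end at 90 mm. Pinched across y near its outer end (clear of the arch) it turns between the fingers as it swings.
- reel: Bystander: reel of solder, 58 mm in diameter, 56 mm high, standing. Origin: centre of its underside.
- tin: Bystander: low round black flux tin, 50 mm in diameter, 22 mm high. Origin: centre of its underside.
- third_hand: Bystander: third-hand stand, base 75 x 55 mm, about 135 mm high, cross-bar 200 mm along its y. Origin: centre of its underside.
- screwdriver: Bystander: screwdriver, 160 mm long, lying flat. Origin: below its middle, on the bench.

How it is judged (in metres and radians):
On the way, in this order (a step that is already met when the one before it is completed fails the run):
1. the hinged half is down and its lining bears firmly on the pipe (contact force between cap and pipe above 8 N and value of joint cap below 0.2 rad), for 0.2 s.
2. the bolt stands in the slot, at its bottom (value of joint bolt below 0.08 rad and contact force between cap and pipe above 6 N), for 0.2 s.
At the end, for the whole second after the job is handed in: The hinged half is closed (joint cap below 0.2) with its lining still bearing on the pipe with more than 6 N, the swing bolt stands in the slot within 0.08 rad of upright or further in and is at rest, the pipe is within 10 mm of where it lay and every bystander within 20 mm (all of step 2 and value of joint cap below 0.2 rad and velocity of joint bolt between -0.05 and 0.05 rad/s and distance of pipe from where it was at the start of the episode below 0.01 m and distance of each of reel, tin, third_hand, screwdriver from where it was at the start of the episode below 0.02 m); the robot touches nothing.
It fails at once if the thin-walled pipe is crushed: the hinged half bears on it with more than 34 N (contact force between cap and pipe above 34 N).
It fails at once if the bolt or nut is forced against the hinged half with more than 30 N (contact force between bolt and cap above 30 N).
It fails at once if the pipe is shifted by more than 10 mm (distance of pipe from where it was at the start of the episode above 0.01 m).
It fails at once if a bystander is pushed about (moved more than 20 mm) (distance of any of reel, tin, third_hand, screwdriver from where it was at the start of the episode above 0.02 m).
It also fails if it takes over 61 s, if anything falls off the work surface, if the arm or the gripper's body presses on something with over 40 N, if the wrist force passes 120 N, or if a joint passes its speed limit or range.

## Working session

There is one attempt and no reset: what is moved stays moved. The work goes in short steps, Python scripts to look and compute and a shell command to move; the robot and the scene stay as the last step left them, time stands still between calls to the robot, and variables do not carry over. Pictures are saved under pics/ and viewed, at most 10 in all, crops included, and the job is handed in when it is done.

```bash
mkdir -p pics; python3 - <<'E'
from plant import bot
import cv2,numpy as np
o=bot.get_obs();print(o)
for n in("scene","side"):
    c=bot.capture(n);print(n,c["fov_y"],c["cx"],c["cy"],np.round(c["extrinsics"],4).tolist(),[k for k in c])
    cv2.imwrite(f"pics/{n}0.png",cv2.resize(c["color"],(800,600),interpolation=cv2.INTER_CUBIC))
E
```

```text
{'time': 0.0, 'joint_positions': array([-1.45985222e-01,  3.42708942e-01,  1.52503969e+00, -2.79933047e-05,
        1.27540980e+00, -1.46024017e-01]), 'dq': array([ 1.96776794e-03,  8.32151038e-05, -1.37090890e-04, -1.51307977e-03,
        1.02273331e-03,  9.30434550e-04]), 'tau': array([ 7.61924657e-04, -4.31245601e+01, -2.44219762e+01,  7.17750052e-02,
        5.59406646e-02, -1.04314388e-04]), 'tool_pos': array([5.24577015e+02, 8.35989198e-02, 2.26044212e+02]), 'tcp_rot': array([-3.14003964e+00, -2.01347265e-04,  1.57084314e+00]), 'contact_force': array([ 0.37039192,  0.76535714, -0.44311841]), 'moment': array([ 0.02908772,  0.05001577, -0.0493468 ]), 'finger_force': 0.0, 'grip_width': 91.65596028337546}
scene 49.68320964085982 256.0962641515805 197.32239910776636 [[0.1119, 0.9937, -0.0017, -138.6114], [-0.7275, 0.0831, 0.6811, 338.6999], [0.677, -0.075, 0.7322, -1570.7495], [0.0, 0.0, 0.0, 1.0]] ['color', 'fov_y', 'cx', 'cy', 'extrinsics']
side 43.428454578001556 252.16868769267725 192.46087211119536 [[-0.8877, -0.4599, 0.0227, 559.726], [0.322, -0.5848, 0.7445, -195.0053], [-0.3291, 0.6682, 0.6672, -1044.4283], [0.0, 0.0, 0.0, 1.0]] ['color', 'fov_y', 'cx', 'cy', 'extrinsics']
```

View pics/scene0.png

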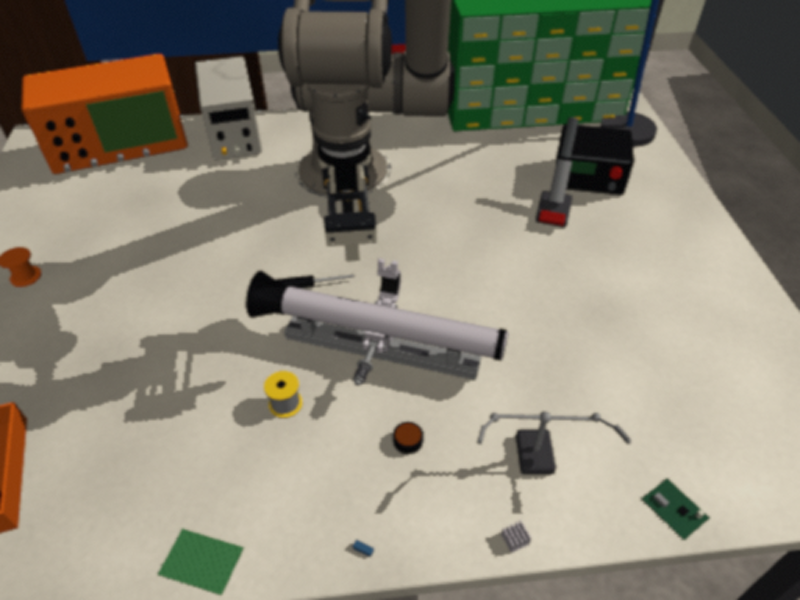

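View pics/side0.png

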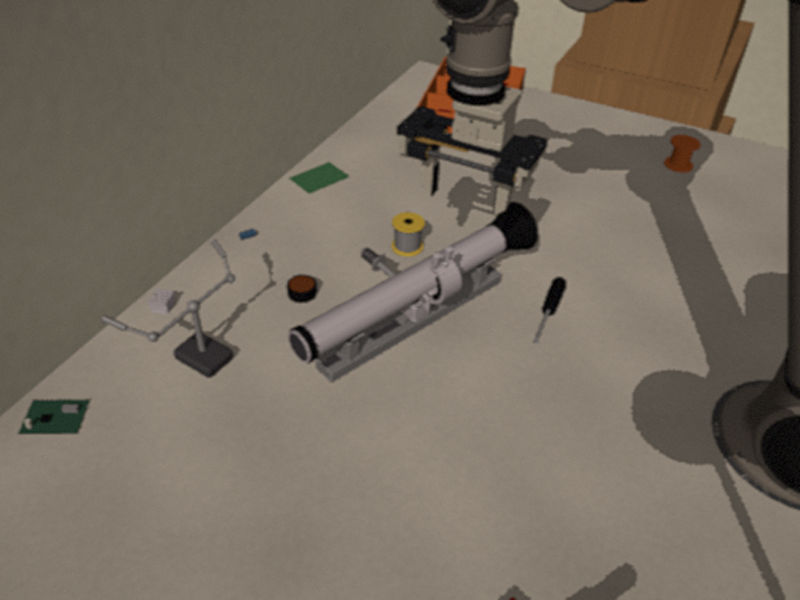

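The scene view shows the pipe from (250,295) to (505,343), the cap ear up at (388,268) and the nut at (362,378). The side view shows the cap at (447,270) and the nut at (370,255). I'll crop both for precise points.

```bash
python3 - <<'E'
from plant import bot
import cv2,numpy as np
a=bot.capture("scene")["color"][155:255,150:340]
b=bot.capture("side")["color"][125:250,180:355]
cv2.imwrite("pics/c1.png",cv2.resize(a,None,fx=4,fy=4,interpolation=cv2.INTER_CUBIC))
cv2.imwrite("pics/c2.png",cv2.resize(b,None,fx=4,fy=4,interpolation=cv2.INTER_CUBIC))
E
```

```text
(no output)
```

View pics/c1.png

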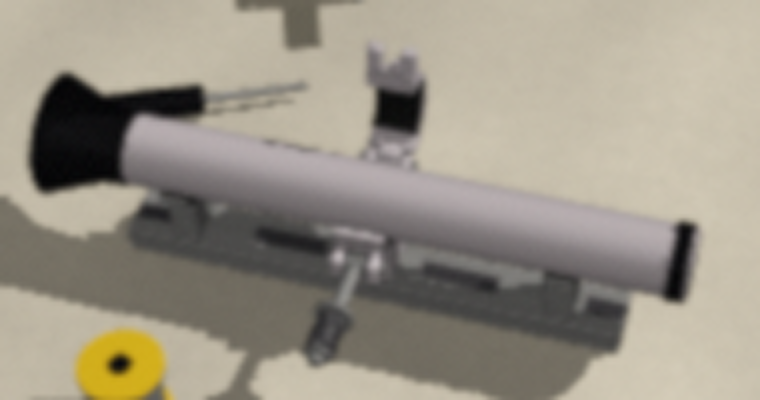

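View pics/c2.png

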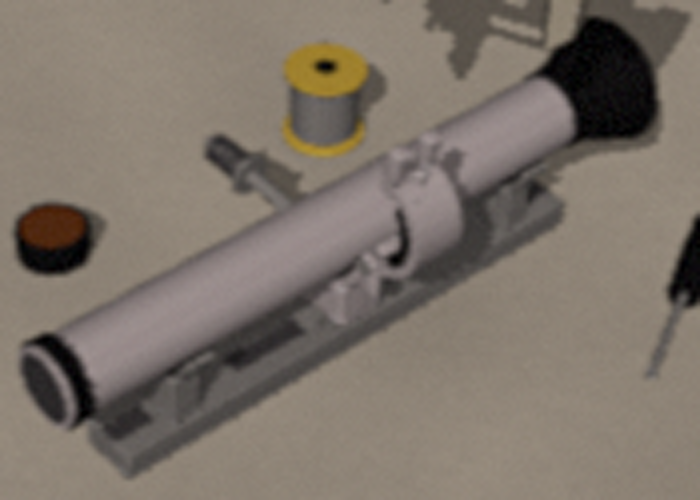

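The crops give rail corners, the pipe end, prong tips, and bolt end in both views. I fit coupler pose, cap and bolt angle together.

```bash
cat > fit.py <<'E'
from plant import bot
import numpy as np
from scipy.optimize import least_squares
def proj(c,P):
    q=c["extrinsics"]@np.append(P,1); f=192/np.tan(np.radians(c["fov_y"]/2))
    return np.array([c["cx"]+f*q[0]/-q[2], c["cy"]-f*q[1]/-q[2]])
def W(p,P):
    c,s=np.cos(p[2]),np.sin(p[2]); return np.array([p[0]+c*P[0]-s*P[1],p[1]+s*P[0]+c*P[1],P[2]])
def cap(th,a,b,y=0): u=np.array([np.cos(th),np.sin(th)]);n=np.array([-u[1],u[0]]);q=a*u+b*n;return (-37+q[0],y,85+q[1])
def bolt(ph,a): return (40+a*np.sin(ph),0,63+a*np.cos(ph))
E
python3 - <<'E'
from fit import *
S=bot.capture("scene");D=bot.capture("side")
obs=[(S,lambda p:(20.5,180,0),(614,350)),(S,lambda p:(20.5,-180,0),(130,240)),(S,lambda p:(20.5,180,21),(625,315)),
(D,lambda p:(-20.5,180,0),(130,478)),(D,lambda p:(-20.5,180,21),(126,453)),(D,lambda p:(-20.5,-180,21),(563,200)),
(S,lambda p:(0,200+p[3],85),(687,262)),(D,lambda p:(0,200+p[3],85),(50,387)),
(S,lambda p:cap(p[4],93,3),(393,52)),(D,lambda p:cap(p[4],93,3),(415,143)),
(S,lambda p:bolt(p[5],87),(320,357)),(D,lambda p:bolt(p[5],87),(213,147))]
def res(p):
    r=[]
    for c,f,px in obs:
        o=np.array((150,155) if c is S else (180,125)); r.append(proj(c,W(p,f(p)))-(np.array(px)/4+o))
    return np.ravel(r)
s=least_squares(res,[550,50,-.2,0,1.8,1.5],loss='soft_l1',x_scale=[10,10,.1,5,.1,.1]);p=s.x
print(p.round(3));print(res(p).reshape(-1,2).round(1).tolist())
np.save("p.npy",p)
for n,P in dict(pin=(-37,0,85),ear=cap(p[4],83,8),tip=cap(p[4],93,3),nut=bolt(p[5],73),bolt=(40,0,63)).items(): print(n,W(p,P).round(1))
def ray(c,u,v,z):
    f=192/np.tan(np.radians(c["fov_y"]/2));R=c["extrinsics"][:3,:3];o=-R.T@c["extrinsics"][:3,3]
    d=R.T@np.array([(u-c["cx"])/f,-(v-c["cy"])/f,-1]);return (o+d*(z-o[2])/d[2]).round(0)
k=1/1.5625
print("reel",ray(S,282*k,381*k,56),"tin",ray(S,408*k,432*k,22),"hand",ray(S,536*k,455*k,15))
for u in((495,417),(545,415),(596,417),(627,438)):print(ray(S,u[0]*k,u[1]*k,125))
E
```

```text
[ 5.72883e+02  4.10350e+01 -3.86000e-01  1.47940e+01  1.68400e+00
  1.55600e+00]
[[1.4, 0.1], [0.5, 0.8], [-0.7, 4.2], [-0.1, 0.7], [0.6, 0.7], [0.9, -0.1], [0.5, -0.6], [0.0, -0.8], [0.1, -1.7], [-0.1, -0.7], [-0.7, 0.4], [-0.1, -0.3]]
pin [538.6  55.   85. ]
ear [522.6  61.5 166.6]
tip [526.1  60.  177.1]
nut [677.6  -1.5  64.1]
bolt [609.9  26.   63. ]
reel [ 668. -132.   56.] tin [767.  66.  22.] hand [827. 261.  15.]
[820. 185. 125.]
[825. 258. 125.]
[837. 331. 125.]
[875. 363. 125.]
```

```bash
python3 -m crank '[[0.036,-0.0125,0,0,0,0],[0.036,-0.0125,0,0,0,0],[0,0,0,0,0,-0.17],[0,0,0,0,0,-0.17],[0,0,0,0,0,-0.17]]' 0
python3 -m crank '[[0,0,0,0,0,-0.17],[0,0,0,0,0,-0.17],[0,0,0,0,0,-0.17],[0,0,0,0,0,-0.165],[0,0,0,0,0,0]]'
cat >> fit.py <<'E'
def st():
    o=bot.get_obs();p=np.load("p.npy");d=o["tool_pos"][:2]-p[:2];c,s=np.cos(p[2]),np.sin(p[2])
    F=o["contact_force"]
    print("t %.2f coupler xyz"%o["time"],np.round([c*d[0]+s*d[1],-s*d[0]+c*d[1],o["tool_pos"][2]],1),"rpy",o["tcp_rot"].round(3),"Fc",np.round([c*F[0]+s*F[1],-s*F[0]+c*F[1],F[2]],1),"w %.1f"%o["grip_width"],"ff %.1f"%o["finger_force"])
E
python3 - <<'E'
from fit import *
st()
c=bot.capture("wrist");import cv2
cv2.imwrite("pics/w1.png",c["color"]);print(c["tool_from_camera"].round(3).tolist(),c["fov_y"],c["cx"],c["cy"])
E
```

```text
time: 0.92
tool_pos: [499.9, 72.2, 226.7]
tcp_rot: [-3.142, 0.0, 2.087]
contact_force: [1.1, -0.1, -1.0]
grip_width: 46.2
finger_force: 0.0
time: 1.55
tool_pos: [500.0, 72.0, 226.7]
tcp_rot: [-3.142, 0.0, 2.754]
contact_force: [0.2, 0.4, -0.6]
grip_width: 1.2
finger_force: 0.0
t 1.55 coupler xyz [-79.2   1.3 226.7] rpy [-3.142  0.     2.754] Fc [ 0.   0.4 -0.6] w 1.2 ff 0.0
[[0.001, 0.961, 0.275, 74.268], [1.0, -0.0, -0.001, 1.0], [-0.001, 0.275, -0.961, -157.45], [0.0, 0.0, 0.0, 1.0]] 65.8312273766923 255.90444500945938 190.77015570823568
```

View pics/w1.png

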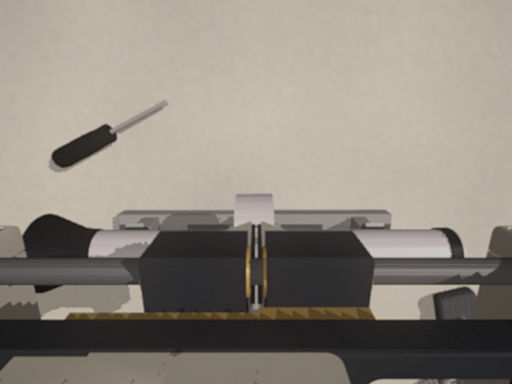

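The wrist view shows the rail level with the image (ends at columns 117 and 390, edge on row 212). That puts the rail edge at x = -20.7 against the -20.5 given, so the fit holds. Now I go down behind the ear and push.

```bash
python3 -m crank '[[0,0,0.032,0,0,0],[0,0,0.031,0,0,0],[-0.012,0,0,0,0,0],[-0.013,0,0,0,0,0],[-0.0135,0,-0.001,0,0,0]]' 0
python3 -m crank '[[-0.0085,0,0,0,0,0],[-0.008,0,0.0008,0,0,0],[-0.0083,0,0.0022,0,0,0],[-0.0082,0,0.0022,0,0,0],[-0.0078,0,0.0038,0,0,0]]'
python3 -c "from fit import *;st()"
```

```text
time: 2.22
tool_pos: [535.2, 57.5, 165.4]
tcp_rot: [-3.141, -0.003, 2.754]
contact_force: [-6.5, 2.4, -3.3]
grip_width: 0.4
finger_force: 3.1
time: 2.85
tool_pos: [572.9, 41.9, 156.4]
tcp_rot: [-3.14, -0.003, 2.754]
contact_force: [-6.7, 1.0, -0.4]
grip_width: 0.5
finger_force: 2.9
t 2.85 coupler xyz [ -0.3   0.8 156.4] rpy [-3.140e+00 -3.000e-03  2.754e+00] Fc [-6.6 -1.6 -0.4] w 0.5 ff 2.9
```

```bash
python3 -m crank '[[-0.008,0,0.004,0,0,0],[-0.007,0,0.0055,0,0,0],[-0.007,0,0.0055,0,0,0],[-0.0063,0,0.0065,0,0,0],[-0.0063,0,0.007,0,0,0]]'
python3 -c "from fit import *;st()"
python3 -m crank '[[-0.005,0,0.005,0,0,0],[-0.005,0,0.005,0,0,0],[-0.004,0,0.003,0,0,0],[-0.002,0,0.002,0,0,0],[0,0,0,0,0,0]]'
python3 -c "
from fit import *;st()
import cv2;cv2.imwrite('pics/s2.png',cv2.resize(bot.capture('side')['color'][125:250,180:355],None,fx=4,fy=4,interpolation=2))"
```

```text
time: 3.48
tool_pos: [605.3, 28.3, 128.2]
tcp_rot: [-3.14, -0.001, 2.754]
contact_force: [-7.2, -1.9, 1.9]
grip_width: 0.4
finger_force: 3.1
t 3.48 coupler xyz [ 34.9   0.4 128.2] rpy [-3.140e+00 -1.000e-03  2.754e+00] Fc [-5.9 -4.5  1.9] w 0.4 ff 3.1
time: 4.1
tool_pos: [621.0, 22.3, 113.0]
tcp_rot: [-3.141, 0.001, 2.755]
contact_force: [-3.2, -3.1, 2.0]
grip_width: 0.7
finger_force: 2.5
t 4.10 coupler xyz [ 51.6   0.8 113. ] rpy [-3.141e+00  1.000e-03  2.755e+00] Fc [-1.8 -4.1  2. ] w 0.7 ff 2.5
```

View pics/s2.png

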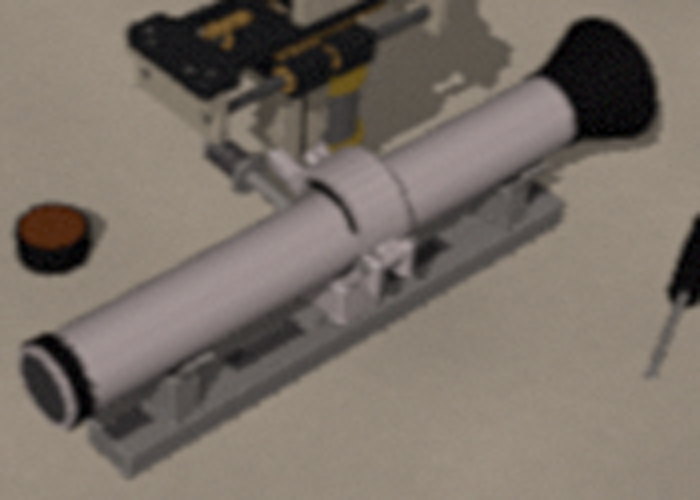

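The crop shows the arch over the pipe near (370,190), with the prongs at (285,160) and (318,152) under the fingers. Now I press gently.

```bash
python3 -m crank '[[0,0,0.001,0,0,0],[0,0,0.001,0,0,0],[0,0,0.001,0,0,0],[0,0,0,0,0,0]]'
python3 -c "from fit import *;st()"
python3 -m crank '[[0,0,0.001,0,0,0],[0,0,0.001,0,0,0],[0,0,0,0,0,0]]'
python3 -c "from fit import *;st()"
```

```text
time: 4.65
tool_pos: [621.5, 22.2, 110.5]
tcp_rot: [-3.141, 0.003, 2.755]
contact_force: [-1.8, -4.5, 4.1]
grip_width: 0.1
finger_force: 3.2
t 4.65 coupler xyz [ 52.2   0.8 110.5] rpy [-3.141e+00  3.000e-03  2.755e+00] Fc [ 0.1 -4.9  4.1] w 0.1 ff 3.2
time: 5.03
tool_pos: [622.0, 22.0, 108.7]
tcp_rot: [-3.142, 0.004, 2.755]
contact_force: [-1.1, -5.7, 2.9]
grip_width: 0.6
finger_force: 3.4
t 5.03 coupler xyz [ 52.6   0.9 108.7] rpy [-3.142  0.004  2.755] Fc [ 1.1 -5.7  2.9] w 0.6 ff 3.4
```

```bash
python3 -c "
from fit import *;st()
import cv2
a=cv2.resize(bot.capture('scene')['color'][165:255,190:290],None,fx=4,fy=4,interpolation=2)
b=cv2.resize(bot.capture('side')['color'][120:210,210:310],None,fx=4,fy=4,interpolation=2)
cv2.imwrite('pics/s3.png',np.hstack([a,b]))"
```

```text
t 5.03 coupler xyz [ 52.6   0.9 108.7] rpy [-3.142  0.004  2.755] Fc [ 1.1 -5.7  2.9] w 0.6 ff 3.4
```

View pics/s3.png

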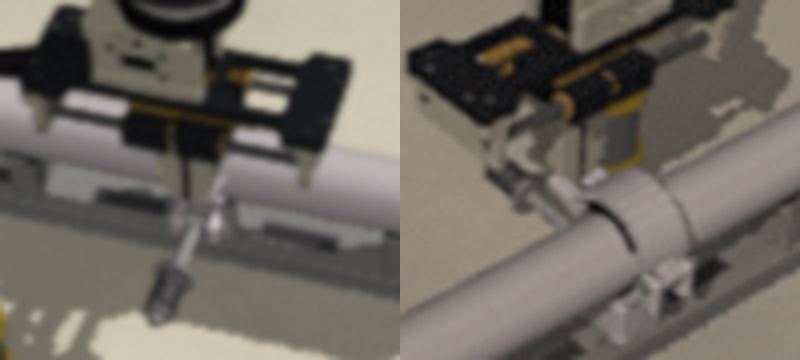

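```bash
python3 -c "
from fit import *
print(bot.get_obs()['moment'])"
python3 -m crank '[[0,0,-0.006,0,0,0],[0,0,-0.006,0,0,0],[0,0,0,0,0,0],[0,0,0,0,0,0]]'
python3 -c "
from fit import *
st();print(bot.get_obs()['moment'])"
python3 -m crank '[[0,0,0.006,0,0,0],[0,0,0.0045,0,0,0],[0,0,0,0,0,0],[0,0,0,0,0,0]]'
python3 -c "
from fit import *
st();print(bot.get_obs()['moment'])"
```

```text
[-0.81069002  0.10713282 -0.04498712]
time: 5.62
tool_pos: [620.4, 23.4, 119.2]
tcp_rot: [3.141, 0.0, 2.756]
contact_force: [0.4, -0.7, -1.0]
grip_width: 0.6
finger_force: 0.0
t 5.62 coupler xyz [ 50.6   1.5 119.2] rpy [3.141 0.    2.756] Fc [ 0.6 -0.5 -1. ] w 0.6 ff 0.0
[ 0.05065509 -0.11029409 -0.03285172]
time: 6.12
tool_pos: [620.3, 23.0, 108.5]
tcp_rot: [-3.141, -0.0, 2.756]
contact_force: [-1.0, -1.3, 1.1]
grip_width: 0.8
finger_force: 0.4
t 6.12 coupler xyz [ 50.7   1.1 108.5] rpy [-3.141 -0.     2.756] Fc [-0.4 -1.6  1.1] w 0.8 ff 0.4
[-0.03653319 -0.06128098 -0.01367799]
```

```bash
for i in 1 2 ; do python3 -m crank '[[0,0,0.001,0,0,0],[0,0,0,0,0,0]]' >/dev/null
python3 -c "from fit import *;st()";done
```

```text
t 6.38 coupler xyz [ 50.8   1.2 108. ] rpy [-3.142  0.     2.756] Fc [-0.3 -0.7  3.6] w 0.3 ff 1.6
t 6.62 coupler xyz [ 51.    1.3 107. ] rpy [3.141e+00 1.000e-03 2.756e+00] Fc [ 0.2 -1.8  4. ] w 0.6 ff 2.2
```

```bash
for i in 1 2 3 ; do python3 -m crank '[[0,0,0.0008,0,0,0],[0,0,0,0,0,0]]' >/dev/null
python3 -c "from fit import *;st()";done
```

```text
t 6.88 coupler xyz [ 51.1   1.3 106.1] rpy [3.141e+00 1.000e-03 2.756e+00] Fc [ 0.3 -1.7  4.8] w 0.4 ff 2.3
t 7.12 coupler xyz [ 51.2   1.3 105.3] rpy [3.141e+00 1.000e-03 2.756e+00] Fc [ 2.1 -2.5  4.1] w -0.2 ff 2.3
t 7.38 coupler xyz [ 51.2   1.2 104.5] rpy [3.141e+00 1.000e-03 2.756e+00] Fc [ 1.8 -2.7  4.3] w 0.1 ff 2.4
```

```bash
for i in 1 2 3 ; do python3 -m crank '[[0,0,0.0005,0,0,0],[0,0,0,0,0,0]]' >/dev/null
python3 -c "from fit import *;st()";done
```

```text
t 7.62 coupler xyz [ 51.2   1.2 104.1] rpy [3.141e+00 1.000e-03 2.756e+00] Fc [ 1.9 -2.1  5.9] w 0.4 ff 2.7
t 7.88 coupler xyz [ 51.3   1.2 103.9] rpy [3.141e+00 2.000e-03 2.756e+00] Fc [ 2.3 -1.8  7.4] w 0.5 ff 3.2
t 8.12 coupler xyz [ 51.4   1.3 103.6] rpy [3.141e+00 2.000e-03 2.756e+00] Fc [ 2. -2.  8.] w 0.2 ff 3.7
```

```bash
for i in 1 2 3 ; do python3 -m crank '[[0,0,0.0005,0,0,0],[0,0,0,0,0,0]]' >/dev/null
python3 -c "from fit import *;st()";done
```

```text
t 8.38 coupler xyz [ 51.4   1.2 103.4] rpy [3.141e+00 2.000e-03 2.756e+00] Fc [ 1.4 -3.1  8.2] w 0.7 ff 4.2
t 8.62 coupler xyz [ 51.5   1.2 103.1] rpy [3.141e+00 2.000e-03 2.756e+00] Fc [ 1.2 -2.2 10.5] w 0.6 ff 4.8
t 8.88 coupler xyz [ 51.5   1.3 102.8] rpy [3.141e+00 3.000e-03 2.756e+00] Fc [ 1.6 -2.8 11.5] w 0.2 ff 5.3
```

```bash
for i in 1 2 ; do python3 -m crank '[[0,0,0.0005,0,0,0],[0,0,0,0,0,0]]' >/dev/null
python3 -c "from fit import *;st()";done; python3 -m crank '[[0,0,0,0,0,0]]' >/dev/null
python3 -c "from fit import *;st()"
```

```text
t 9.12 coupler xyz [ 51.6   1.2 102.6] rpy [3.141e+00 3.000e-03 2.756e+00] Fc [ 1.2 -3.9 12.8] w 0.5 ff 5.9
t 9.38 coupler xyz [ 51.7   1.2 102.4] rpy [3.141e+00 3.000e-03 2.756e+00] Fc [ 0.3 -3.7 14.9] w 0.7 ff 6.5
t 9.50 coupler xyz [ 51.7   1.2 102.3] rpy [3.141e+00 3.000e-03 2.756e+00] Fc [ 1.1 -3.6 14.5] w 0.4 ff 6.5
```

```bash
python3 -m crank '[[0,0,0,0,0,0],[0,0,-0.03,0,0,0],[0,0,-0.033,0,0,0],[-0.033,0,0,0,0,0],[-0.034,0,0,0,0,0]]' 
python3 -m crank '[[0,0,0,0,0,0],[0,0,0,0,0,0],[0,0,0.03,0,0,0],[0,0,0.03,0,0,0],[0,0,0,0,0,0]]' 55
python3 -c "
from fit import *;st()
import cv2
a=cv2.resize(bot.capture('scene')['color'][165:255,190:290],None,fx=4,fy=4,interpolation=2)
b=cv2.resize(bot.capture('wrist')['color'],(480,360))
cv2.imwrite('pics/s4.png',np.hstack([a[:,:320],b]))"
```

```text
time: 10.12
tool_pos: [682.4, -1.3, 163.1]
tcp_rot: [3.141, -0.002, 2.757]
contact_force: [0.1, 0.6, 0.4]
grip_width: 0.6
finger_force: 0.0
time: 10.75
tool_pos: [679.8, -1.1, 100.8]
tcp_rot: [-3.14, -0.006, 2.756]
contact_force: [0.0, -0.0, 0.4]
grip_width: 45.8
finger_force: 0.0
t 10.75 coupler xyz [114.9   1.1 100.8] rpy [-3.14  -0.006  2.756] Fc [ 0.  -0.   0.4] w 45.8 ff 0.0
```

View pics/s4.png

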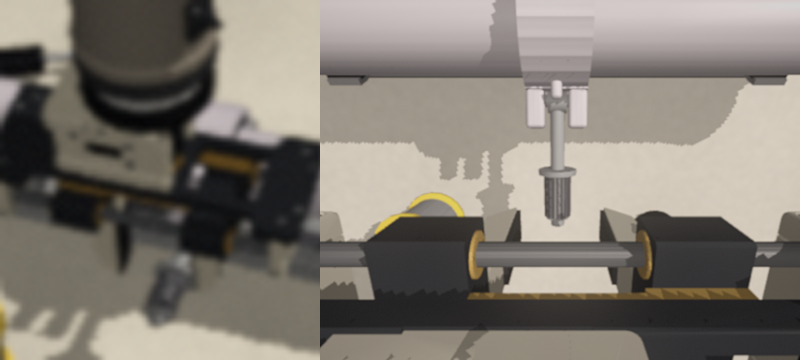

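The wrist view shows the nut midway between the fingers: nut column 557, fingers at 513 and 608, bolt end on row 225 (about x = 131, as expected). The prongs look closed. I descend and pinch.

```bash
python3 -m crank '[[-0.002,0,0.028,0,0,0],[0,0,0.028,0,0,0],[0,0,0,0,0,0]]' 55
python3 -c "from fit import *;st()"
python3 -m crank '[[0,0,0,0,0,0],[0,0,0,0,0,0],[0,0,0,0,0,0],[0,0,0,0,0,0]]' 0
python3 -c "from fit import *;st()"
```

```text
time: 11.22
tool_pos: [683.4, -2.6, 46.9]
tcp_rot: [-3.141, -0.002, 2.756]
contact_force: [-0.2, 0.2, 0.3]
grip_width: 50.5
finger_force: 0.0
t 11.22 coupler xyz [118.8   1.2  46.9] rpy [-3.141e+00 -2.000e-03  2.756e+00] Fc [-0.3  0.1  0.3] w 50.5 ff 0.0
time: 11.72
tool_pos: [684.0, -4.7, 47.8]
tcp_rot: [-3.139, 0.001, 2.756]
contact_force: [0.0, -3.5, 0.7]
grip_width: 17.0
finger_force: 30.0
t 11.72 coupler xyz [120.2  -0.6  47.8] rpy [-3.139e+00  1.000e-03  2.756e+00] Fc [ 1.3 -3.2  0.7] w 17.0 ff 30.0
```

```bash
python3 -m crank '[[0.0015,0,-0.0118,0,0,0],[0.0033,0,-0.0116,0,0,0],[0.0049,0,-0.0109,0,0,0],[0.0066,0,-0.0101,0,0,0],[0.0079,0,-0.0089,0,0,0]]' 0
python3 -c "from fit import *;st()"
```

```text
time: 12.35
tool_pos: [661.0, 4.7, 99.9]
tcp_rot: [-3.139, -0.001, 2.755]
contact_force: [-1.0, -5.1, -6.0]
grip_width: 17.3
finger_force: 30.0
t 12.35 coupler xyz [95.3 -0.5 99.9] rpy [-3.139e+00 -1.000e-03  2.755e+00] Fc [ 1.  -5.1 -6. ] w 17.3 ff 30.0
```

```bash
python3 -m crank '[[0.0092,0,-0.007,0,0,0],[0.0103,0,-0.0058,0,0,0],[0.0088,0,-0.0036,0,0,0],[0.0076,0,-0.0021,0,0,0],[0,0,0,0,0,0]]' 0
python3 -c "from fit import *;st()"
```

```text
time: 12.98
tool_pos: [628.3, 18.0, 119.3]
tcp_rot: [-3.139, 0.001, 2.756]
contact_force: [-0.8, -5.4, -1.4]
grip_width: 17.2
finger_force: 30.0
t 12.97 coupler xyz [ 60.   -0.5 119.3] rpy [-3.139e+00  1.000e-03  2.756e+00] Fc [ 1.3 -5.3 -1.4] w 17.2 ff 30.0
```

```bash
python3 -m crank '[[0.004,0,-0.0009,0,0,0],[0.004,0,-0.0007,0,0,0],[0.004,0,-0.0005,0,0,0],[0,0,0,0,0,0]]' 0 >/dev/null
python3 -c "from fit import *;st()"
for i in 1 2; do python3 -m crank '[[0.002,0,-0.0001,0,0,0],[0,0,0,0,0,0]]' 0 >/dev/null
python3 -c "from fit import *;st()";done
```

```text
t 13.47 coupler xyz [ 48.7  -0.5 121.5] rpy [-3.139e+00  2.000e-03  2.755e+00] Fc [ 3.4 -5.6 -0.4] w 17.3 ff 30.0
t 13.72 coupler xyz [ 47.1  -0.4 121.7] rpy [-3.139e+00  3.000e-03  2.755e+00] Fc [ 4.3 -6.9 -2.9] w 17.5 ff 30.0
t 13.97 coupler xyz [ 45.2  -0.4 121.8] rpy [-3.139e+00  3.000e-03  2.755e+00] Fc [ 4.1 -6.6 -1. ] w 17.2 ff 30.0
```

```bash
for i in 1 2 3; do python3 -m crank '[[0.0015,0,0,0,0,0],[0,0,0,0,0,0]]' 0 >/dev/null
python3 -c "from fit import *;st()";done
```

```text
t 14.22 coupler xyz [ 43.9  -0.5 121.9] rpy [-3.139  0.004  2.755] Fc [ 4.2 -6.1 -1.3] w 17.2 ff 30.0
t 14.47 coupler xyz [ 42.4  -0.4 122. ] rpy [-3.139  0.004  2.755] Fc [ 3.2 -7.1 -1.8] w 17.4 ff 30.0
t 14.72 coupler xyz [ 40.9  -0.5 122. ] rpy [-3.139  0.004  2.755] Fc [ 4.9 -7.   0.6] w 17.3 ff 30.0
```

```bash
for i in 1 2 3; do python3 -m crank '[[0.0008,0,0,0,0,0],[0,0,0,0,0,0]]' 0 >/dev/null
python3 -c "from fit import *;st()";done
```

```text
t 14.97 coupler xyz [ 40.2  -0.5 122.1] rpy [-3.139  0.004  2.755] Fc [ 4.7 -6.3 -0.3] w 17.0 ff 30.0
t 15.22 coupler xyz [ 39.4  -0.4 122.1] rpy [-3.139  0.004  2.755] Fc [ 4.4 -6.1 -1. ] w 17.5 ff 30.0
t 15.47 coupler xyz [ 38.6  -0.4 122.1] rpy [-3.139  0.004  2.755] Fc [ 5.7 -6.3 -1.2] w 17.3 ff 30.0
```

```bash
for i in 1 2 3; do python3 -m crank '[[0.0007,0,0,0,0,0],[0,0,0,0,0,0]]' 0 >/dev/null
python3 -c "from fit import *;st()";done
```

```text
t 15.72 coupler xyz [ 37.9  -0.5 122.1] rpy [-3.139  0.004  2.755] Fc [ 4.4 -6.3 -0.9] w 17.1 ff 30.0
t 15.97 coupler xyz [ 37.2  -0.4 122. ] rpy [-3.139  0.004  2.755] Fc [ 5.3 -7.  -1.3] w 17.1 ff 30.0
t 16.23 coupler xyz [ 36.6  -0.5 122.1] rpy [-3.139  0.004  2.755] Fc [ 4.6 -5.7 -0.8] w 17.0 ff 30.0
```

```bash
for i in 1 2 3; do python3 -m crank '[[0.0007,0,0,0,0,0],[0,0,0,0,0,0]]' 0 >/dev/null
python3 -c "from fit import *;st()";done
```

```text
t 16.48 coupler xyz [ 36.1  -0.5 122. ] rpy [-3.14   0.005  2.755] Fc [ 6.2 -6.2 -1.5] w 17.3 ff 30.0
t 16.73 coupler xyz [ 35.7  -0.5 122. ] rpy [-3.14   0.005  2.755] Fc [ 6.7 -6.9 -2.5] w 17.1 ff 30.0
t 16.98 coupler xyz [ 35.5  -0.5 122. ] rpy [-3.14   0.006  2.755] Fc [ 8.3 -6.3 -3.6] w 17.3 ff 30.0
```

```bash
python3 -m crank '[[0,0,0,0,0,0],[0,0,0,0,0,0],[0,0,0,0,0,0],[0,0,0,0,0,0]]' 60
python3 -m crank '[[0,0,-0.03,0,0,0],[0,0,-0.04,0,0,0],[0,0,-0.04,0,0,0],[0.05,0,0,0,0,0],[0.05,0,0,0,0,0]]' 60
python3 -m crank '[[0.05,0,0,0,0,0],[0.05,0,0,0,0,0],[0.02,0,0,0,0,0],[0,0,0,0,0,0]]' 60
python3 -c "
from fit import *;st()
import cv2
a=cv2.resize(bot.capture('scene')['color'][155:245,190:290],None,fx=4,fy=4,interpolation=2)
b=cv2.resize(bot.capture('side')['color'][120:210,210:310],None,fx=4,fy=4,interpolation=2)
cv2.imwrite('pics/s5.png',np.hstack([a,b]))
S=bot.capture('scene');D=bot.capture('side');p=np.load('p.npy')
for al in(-.03,0,.1):print(al,(proj(S,W(p,bolt(al,90)))-(190,155))*4,(proj(D,W(p,bolt(al,90)))-(210,120))*4+(400,0))"
```

```text
time: 17.48
tool_pos: [603.4, 30.2, 121.5]
tcp_rot: [3.141, -0.0, 2.756]
contact_force: [0.4, 0.0, -0.2]
grip_width: 52.2
finger_force: 0.0
time: 18.1
tool_pos: [509.9, 68.0, 231.7]
tcp_rot: [3.141, 0.001, 2.755]
contact_force: [-0.3, 0.7, 1.3]
grip_width: 54.9
finger_force: 0.0
time: 18.6
tool_pos: [399.5, 113.2, 232.0]
tcp_rot: [3.141, 0.001, 2.757]
contact_force: [0.5, -0.2, 0.5]
grip_width: 54.9
finger_force: 0.0
t 18.60 coupler xyz [-187.8    1.6  232. ] rpy [3.141e+00 1.000e-03 2.757e+00] Fc [0.5 0.  0.5] w 54.9 ff 0.0
-0.03 [194.76708114 164.17617824] [588.52526202 120.52201179]
0 [193.49299977 167.13834961] [585.49720699 118.29496715]
0.1 [189.25324406 177.70137156] [575.45089677 111.72818017]
```

View pics/s5.png

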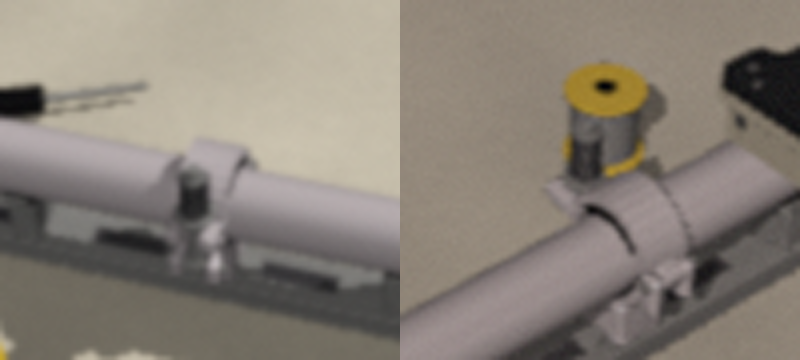

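The bolt stands upright in the slot, with its end near (192,170) in the scene crop and (586,120) in the side crop. That matches the predicted positions for about 0 rad. The cap is down and the arm is clear, so I hand the job in.

```bash
python3 -c "from plant import bot;print(bot.close_job())"
```

```text
the job is handed in; nothing more can be done
None
```

I handed the job in at about 19 s of the 61 s allowed: the hinged half is pressed onto the pipe at about 14.5 N, the bolt stands upright in the slot, and the robot is clear; `close_job()` gave no verdict.

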